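# Cure the resin cabochons: fill the lamp lane and hold the recessed run button

### The arm

A 6-joint arm with a two-finger parallel gripper is mounted at the origin on the work surface. World frame = base frame: x ahead of the robot, y to its left, z up, the work surface at z = 0. Lengths are in m, angles in rad, forces in N, time in s.
With the tool pointing down it reaches from about 0.4 to 0.825 m from the base axis. Payload 7 kg.
Tool frame: the origin (TCP) lies between the finger pads; the fingertips stand 8 mm ahead of it and the grasp point (between the pads) lies 11 mm behind it (arm.finger_overhang is the distance from the TCP to the fingertips, in m); z points along the fingers, y is the line along which they close (so a half turn about z gives the same grasp; the last joint's range is limited). The gripper opens to 88 mm and grips with 3 to 60 N. Pads are 19 mm wide; open, the fingers measure 130 mm over their backs; the gripper's body (78 mm by 193 mm) begins 47 mm behind the grasp point.
Start: joints at [-0.984, 0.359, 0.012, 0, -1.224, -0.288], TCP at [0.199, -0.645, 0.235] pointing down, gripper open.
Joint ranges: [-3.07, 3.07], [-1.43, 2.12], [-1.02, 1.25], [-3.03, 1.67], [-3.05, -0], [-3.03, 3.03]. Speed limits (rad/s): [2.39, 2.39, 3.01, 3.14, 3.14, 3.14].

### API

Orientations are given as [roll, pitch, yaw] about the fixed x, y, z axes, in that order (R = Rz(yaw) Ry(pitch) Rx(roll)).
In Python, from station import arm gives the robot as it stands.
- The arm moves only by the tool move_arm, never from a script. Its argument "rows" is text: rows parted by semicolons, each of 7 numbers parted by spaces: the turn, a rotation vector about the tool's x, y, z in degrees, then the shift along the tool's x, y, z in m, then the finger opening in m, from 0 to 0.0876. A call has 1 to 8 rows; each row shifts and turns the commanded pose from where the row before left it, along the tool's axes as they then stand; what a row does not reach is not made up. A row lasts 1/8 s, in which the tool goes at most 62.5 mm and 10.7 degrees, less where a joint would pass 70% of its speed; a pose out of reach is approached as far as the arm can. A call is refused whole if a number of a shift passes 0.0625 or a number of a turn 10.7, either way. A call with a gripper value outside its range is refused whole. The fingers move at their own pace and stop on an object; "squeeze" is the grip in N (left out, the last holds). Time passes only in rows, so rows that do not move let the fingers close. It gives the time, the measured TCP pose, the force, the opening and the grip force at its end, in the units of the state.
- arm.get_state(): the state, without advancing time (a new reading comes with each control period).
- arm.grab_frame(name): name is "side" or "top" or "wrist"; returns (picture, depth): 420x560x3 uint8, blue, green, red; 420x560 float32, m along the optical axis (not along the pixel's ray), 0 where there is no reading.
- arm.camera_model(name): a dict with "mtx" (3x3 intrinsics, pixels), "k1" (the pictures are not rectified: a ray, as slopes to the right and down, at radius r is drawn at 1 + k1 r^2 times it, then the intrinsics apply), "camera_from_world" (4x4, takes a point from world to camera coordinates); the wrist camera has in their place "mount" (4x4, takes a point from camera to tool coordinates, whose origin is the TCP and whose axes are the flange's). Camera axes: x right, y down, z forward; pixel columns grow to the right and rows downward; lengths in m; the calibration is good to about 2 mm. A picture is of the moment at which its call begins: read the wrist's pose just before it. camera_model takes no time and is no camera call.
- arm.job_done(): hands the job in; it is judged then, once.
The state is a dict: "t": time; "q": joint angles; "qd": joint speeds; "joint_efforts": joint torques, N m; "eef_pos": TCP position; "ee_rot": TCP orientation; "force": force on the tool from outside, world axes, zero at the start; "moment": the same for the moment, N m; "width": finger opening in m; "gripper_force": force on a finger pad.
Only numpy, scipy, OpenCV 4.12 (cv2) and the standard library are available. Lean on these libraries where they do the work, as an engineer would, in place of code of your own. Each camera call takes 0.05 s, during which the arm holds its last target. There are 200 camera calls.

### The job

Slide the two loose pillars (blue and red cabochons) along the table into the lane between the curing lamp's guide rails, so that they stand in single file with the green one, fully past the flared entrance; their resin is wet, so keep them upright and do not lift them off the table. Then take the yellow-handled scriber from the tool stand, reach its point through the yellow-rimmed hole on top of the lamp and push the red run button inside well down. Finish while still gripping the scriber and holding the button down; leave the other tools and things on the table where they are.

Things in the scene. Friction and masses are not known exactly. Their poses are not given: they have to be found in the camera images.
- station: Fixed curing station; z up. Origin: on the table, centre of the lane's mouth, where the straight rails begin. The lane runs along its own -y, 175 mm to an end stop, floorless. Aluminium rails 18 mm high, 8 mm thick, inner faces at x = -26 and +26 mm. From the mouth to y = +40 mm flared guides (18 mm high) open to 92 mm apart. A pillar is fully in with its centre over 22 mm past the mouth.
- lamp_top (a point): Centre of the top of the grey lamp unit, a box beside the lane (on the station's +x side): 130 mm in x, 180 mm in y, its top 67 mm above the table; at x = 100, y = -110 mm in the station's frame
- run_hole (a point): Centre of the mouth of the round hole (17 mm diameter) in the yellow square rim on the lamp unit's top, 70 mm above the table; at x = 90, y = -90 mm in the station's frame. The hole goes straight down; the red button is inside it.
- run_button_top (a point): Centre of the top of the red button (14 mm diameter) inside the hole: 25 mm below the hole's mouth when not pressed. It moves down with the button.
- run_button (a joint): How far the red button is pressed, in m: 0 at rest, 0.008 fully down. A spring pushes back with about 1.2 N at rest, growing to 6 N fully down; it springs back when released. The scriber's own weight does not press it. It counts as well down beyond 0.005.
- scriber: Scriber upright in one of the stand's three holes. Origin at the very tip, z up the tool. Steel shank 6 mm diameter, rounded tip, 0 to 62 mm; round grip 18 mm diameter from 62 to 152 mm: brass ferrule to 78 mm, yellow handle above. In the stand the tip is 3 mm above the table and the grip is clear of the wood from 90 to 155 mm above the table; draw it up 90 mm to leave the stand. 0.06 kg.
- stand: Dark wooden tool stand, fixed, 190 mm long (its x), 55 mm wide (its y), 90 mm high, with three holes at x = -60, 0 and +60 mm for the scriber, the file and the burnisher. Origin: centre of its underside.
- pillar_blue: An upright aluminium pillar, 44 mm diameter, 46 mm tall, with a domed blue resin cabochon on its top (52 mm tall in all), about 0.1 to 0.2 kg. Origin: centre of its underside; z is up its axis. Starts loose outside the lane, beyond the flared entrance, 40 to 100 mm to one side of the lane's centre line.
- pillar_red: An upright aluminium pillar, 44 mm diameter, 46 mm tall, with a domed red resin cabochon on its top (52 mm tall in all), about 0.1 to 0.2 kg. Origin: centre of its underside; z is up its axis. Starts loose outside the lane, beyond the flared entrance, on the other side of the centre line.
- pillar_green: An upright aluminium pillar, 44 mm diameter, 46 mm tall, with a domed green resin cabochon on its top (52 mm tall in all), about 0.1 to 0.2 kg. Origin: centre of its underside; z is up its axis. Stands already in the lane, near the end stop; it may be pushed along the lane by the others.
- file: Needle file with a blue handle, upright in the stand, same handle and length as the scriber. To be left alone. Origin at its tip.
- burnisher: Burnisher with a black handle, upright in the stand, same handle and length as the scriber. To be left alone. Origin at its tip.
- hammer: Hammer, 240 mm long, lying on the left of the table beyond the stand, head away from the robot. Origin on its underside, along the handle. To be left alone.
- calipers: Flat steel calipers, 160 mm long, 6 mm thick, lying between the pillars and the stand. To be left alone. Origin near the centre of its beam, on the underside.
- pliers: Pliers with red grips, 140 mm long, 12 mm thick, lying at the far side. To be left alone. Origin at the pivot, on the underside.
- doming_block: Steel cube of 50 mm, standing at the far side. To be left alone. Origin: centre of its underside.
- mallet_head: Barrel-shaped wooden mallet head, 68 mm diameter, 80 mm tall, standing at the far left. To be left alone. Origin: centre of its underside.
Not all that is in view belongs to the job. There is more than one size of the scriber; the one meant has the size given above.

How it is judged:
On the way, in this order (a step that is already met when the one before it is completed fails the run):
1. all three pillars stand in the lane between the rails, upright, wholly past the mouth (y of pillar_blue in the frame of station between -0.17 and -0.02 m and x of pillar_blue in the frame of station between -0.009 and 0.009 m and height (world z) of each of pillar_blue, pillar_red, pillar_green below 0.004 m and angle between each of pillar_blue, pillar_red, pillar_green's own z axis and vertical below 0.1 rad and y of pillar_red in the frame of station between -0.17 and -0.02 m and x of pillar_red in the frame of station between -0.009 and 0.009 m and y of pillar_green in the frame of station between -0.17 and -0.02 m and x of pillar_green in the frame of station between -0.009 and 0.009 m), for 0.2 s.
2. the scriber, gripped by the robot, presses the run button down through the hole (value of joint run_button above 0.005 m and contact force between scriber and station above 1 N and contact force between the fingers and scriber above 2 N), for 0.2 s.
At the end, for the whole second after the job is handed in: Through the last second: run button down over 5 of its 8 mm, pressed (over 1 N) through the hole by the scriber gripped in the fingers (over 2 N); all three pillars at rest on the table, upright (0.1 rad), in the lane: centres over 20 mm past its mouth, within 9 mm of its centre line (all of step 1 and all of step 2 and linear speed of each of pillar_blue, pillar_red, pillar_green below 0.02 m/s and horizontal distance between scriber and run_hole below 0.012 m); the arm keeps its last pose, push and grip.
It fails at once if a pillar is lifted more than 12 mm off the table or tipped beyond 0.4 rad (height (world z) of any of pillar_blue, pillar_red, pillar_green above 0.012 m or angle between any of pillar_blue, pillar_red, pillar_green's own z axis and vertical above 0.4 rad).
It fails at once if another tool or thing on the table is displaced by more than 30 mm (distance of any of file, burnisher, hammer, calipers, pliers, doming_block, mallet_head from where it was at the start of the episode above 0.03 m).
It also fails if it takes over 72 s, if anything falls off the work surface, if the arm or the gripper's body presses on something with over 40 N, if the wrist force passes 120 N, or if a joint passes its speed limit or range.

## Working session

There is one attempt and no reset: what is moved stays moved. The work goes in short steps, Python scripts to look and compute and a tool call to move; the robot and the scene stay as the last step left them, time stands still between calls to the robot, and variables do not carry over. Pictures are saved under pics/ and viewed, at most 12 in all, crops included, and the job is handed in when it is done.

Besides the shell and the picture viewer there is one more tool, called after "Call:" by a JSON object that holds its "name" and its "arguments", one argument or row to a line. move_arm: Moves the arm, as the interface text tells. Its arguments: {"type":"object","properties":{"rows":{"type":"string"},"squeeze":{"type":"number"}},"required":["rows"]}

```bash
mkdir -p pics; ls; cat > h.py <<'E'
import numpy as np, cv2
from station import arm
from scipy.spatial.transform import Rotation as R
def T_wc(name, st=None):
    m=arm.camera_model(name)
    if name!="wrist": return np.linalg.inv(m["camera_from_world"])
    T=np.eye(4);T[:3,:3]=R.from_euler('xyz',st["ee_rot"]).as_matrix();T[:3,3]=st["eef_pos"]
    return T@m["mount"]
def rays(name,uv):
    m=arm.camera_model(name);K=m["mtx"];
    uv=np.asarray(uv,float).reshape(-1,1,2)
    return cv2.undistortPoints(uv,np.array(K),np.array([m["k1"],0,0,0,0.]))[:,0]
def at_z(name,uv,z,T):
    s=rays(name,uv);d=np.c_[s,np.ones(len(s))]@T[:3,:3].T;o=T[:3,3]
    z=np.broadcast_to(z,len(s))
    return o+d*((z-o[2])/d[:,2])[:,None]
def cloud(name,dep,T):
    h,w=dep.shape;v,u=np.mgrid[:h,:w]
    s=rays(name,np.c_[u.ravel(),v.ravel()]);z=dep.ravel()
    P=np.c_[s*z[:,None],z]@T[:3,:3].T+T[:3,3]
    return P.reshape(h,w,3)
E
python3 - <<'E'
from h import *
print(arm.get_state())
for n in("top","side"):
    im,d=arm.grab_frame(n);cv2.imwrite(f"pics/{n}.png",im);np.save(f"{n}.npy",d)
    m=arm.camera_model(n);print(n,m["mtx"],m["k1"],T_wc(n).round(3))
m=arm.camera_model("wrist");print(m)
E
```

```text
pics
{'t': 0.0, 'q': array([-9.83887974e-01,  3.59355683e-01,  1.10833199e-02, -3.65544343e-04,
       -1.22408987e+00, -2.88101595e-01]), 'qd': array([-1.12864765e-03, -1.20875034e-03,  1.11271443e-03,  1.16036033e-03,
        6.60295862e-05, -5.16698951e-04]), 'joint_efforts': array([ 1.96751098e-03, -5.82718635e+01,  2.93060446e+01,  6.99743092e+00,
        6.93333917e-03, -1.54333497e-04]), 'eef_pos': array([ 0.19855412, -0.64464977,  0.23365072]), 'ee_rot': array([ 3.13999364e+00, -1.15492656e-04, -2.84291029e+00]), 'force': array([-0.44757758, -0.04541998, -0.00491783]), 'moment': array([-0.00768857,  0.0062984 , -0.00455889]), 'gripper_force': 0.0, 'width': 0.08799050054605766}
top [[382.86304777   0.         286.46058978]
 [  0.         382.86304777 213.01835354]
 [  0.           0.           1.        ]] -0.031212019876355728 [[-0.018 -0.982  0.188  0.427]
 [-0.999  0.013 -0.03   0.152]
 [ 0.027 -0.188 -0.982  0.956]
 [ 0.     0.     0.     1.   ]]
side [[469.47573512   0.         285.9380347 ]
 [  0.         469.47573512 211.09863333]
 [  0.           0.           1.        ]] -0.1390944260633241 [[-0.985 -0.073  0.154  0.415]
 [-0.169  0.526 -0.834  1.032]
 [-0.02  -0.848 -0.53   0.657]
 [ 0.     0.     0.     1.   ]]
{'mtx': array([[357.42430628,   0.        , 282.39804301],
       [  0.        , 357.42430628, 213.49936218],
       [  0.        ,   0.        ,   1.        ]]), 'k1': -0.04322323288436957, 'mount': array([[ 6.10964900e-04, -9.58661490e-01, -2.84548368e-01,
         7.73983300e-02],
       [ 9.99999785e-01,  6.53874576e-04, -5.58063514e-05,
         9.42790520e-05],
       [ 2.39558343e-04, -2.84548272e-01,  9.58661683e-01,
        -1.49201231e-01],
       [ 0.00000000e+00,  0.00000000e+00,  0.00000000e+00,
         1.00000000e+00]])}
```

View pics/top.png

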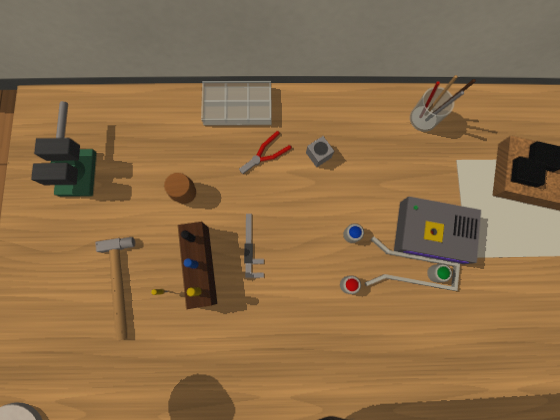

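View pics/side.png

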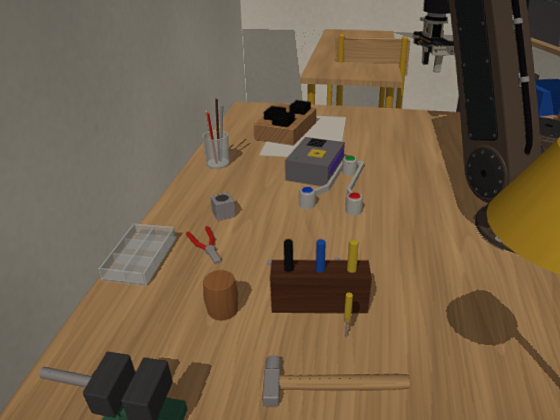

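The top view shows blue (355,232), red (351,285) and green (443,273) pillars, and the lamp with its yellow rim at (434,231). There are two yellow-handled tools. One is upright in the stand at (193,292), and a small one lies on the table at (155–185,293). The upright one fits the description, and I'll confirm it in a crop together with the measurements.

```bash
python3 - <<'E'
from h import *
im=cv2.imread("pics/top.png");d=np.load("top.npy")
a=cv2.resize(im[190:310,330:490],None,fx=5,fy=5,interpolation=cv2.INTER_CUBIC)[:,:800]
b=cv2.resize(im[215:315,145:275],None,fx=5,fy=5,interpolation=cv2.INTER_CUBIC)
cv2.imwrite("pics/lane.png",a)
s=cv2.imread("pics/side.png");c=cv2.resize(s[230:345,260:380],None,fx=4,fy=4,interpolation=cv2.INTER_CUBIC)
o=np.zeros((500,800,3),np.uint8);o[:,:400]=cv2.resize(b,(400,308))[:1].mean()*0;o[:308,:400]=cv2.resize(b,(400,308));o[:383,400:]=cv2.resize(c,(400,383));cv2.imwrite("pics/stand.png",o)
T=T_wc("top");P=cloud("top",d,T)
hsv=cv2.cvtColor(im,cv2.COLOR_BGR2HSV)
def comp(lo,hi,box,zmin):
    m=cv2.inRange(hsv,lo,hi);u0,v0,u1,v1=box;k=np.zeros_like(m);k[v0:v1,u0:u1]=m[v0:v1,u0:u1]
    k=(k>0)&(P[...,2]>zmin);v,u=np.nonzero(k);p=P[k]
    print(box,len(p),u.mean().round(1),v.mean().round(1),p.mean(0).round(4),p.max(0).round(4),at_z("top",[[u.mean(),v.mean()]],p[:,2].mean(),T).round(4))
comp((100,150,60),(130,255,255),(340,220,372,245),.03)
comp((0,150,60),(8,255,255),(335,272,368,298),.03)
comp((40,100,40),(85,255,255),(428,260,460,285),.03)
comp((22,150,80),(35,255,255),(420,218,450,246),.05)
for bx in((180,225,200,245),(180,255,200,275),(183,285,205,300)):
    k=np.zeros(d.shape,bool);k[bx[1]:bx[3],bx[0]:bx[2]]=1;k&=P[...,2]>.14
    print(bx,k.sum(),P[k].mean(0).round(4),P[k].max(0).round(4))
k=(P[...,2]>.055)&(P[...,2]<.08);k[:, :390]=0;k[:190]=0;k[:,485:]=0
q=P[k][:,:2].astype(np.float32);r=cv2.minAreaRect(q);print("lamp",r)
k=(P[...,2]>.08)&(P[...,2]<.1);k[:, :175]=0;k[:,220:]=0;k[:215]=0;k[312:]=0
print("stand",cv2.minAreaRect(P[k][:,:2].astype(np.float32)))
k=(P[...,2]>.002)&(P[...,2]<.02);k[:, :240]=0;k[:,272:]=0;k[:205]=0;k[285:]=0
print("calip",cv2.minAreaRect(P[k][:,:2].astype(np.float32)))
E
```

```text
(340, 220, 372, 245) 109 354.9 231.7 [ 0.5497 -0.0352  0.0675] [0.5668 0.1523 0.9555] [[ 0.5497 -0.0353  0.0675]]
(335, 272, 368, 298) 121 351.5 284.5 [ 0.4277 -0.0231  0.0587] [0.4404 0.1523 0.9555] [[ 0.4276 -0.023   0.0587]]
(428, 260, 460, 285) 124 443.1 272.4 [ 0.4512 -0.2455  0.051 ] [ 0.4643 -0.2316  0.0557] [[ 0.4512 -0.2455  0.051 ]]
(420, 218, 450, 246) 310 433.6 231.1 [ 0.5474 -0.2218  0.0732] [0.5724 0.1523 0.9555] [[ 0.5474 -0.2217  0.0732]]
(180, 225, 200, 245) 71 [0.5332 0.3338 0.1874] [0.5462 0.3524 0.9555]
(180, 255, 200, 275) 72 [0.477  0.3264 0.1869] [0.4876 0.3435 0.9555]
(183, 285, 205, 300) 72 [0.4198 0.3263 0.1537] [0.4282 0.3362 0.1588]
lamp ((0.534597635269165, -0.24071180820465088), (0.18035230040550232, 0.168227881193161), 78.21366119384766)
stand ((0.47940391302108765, 0.3352353274822235), (0.19033491611480713, 0.05647073686122894), 7.483351230621338)
calip ((0.5318995714187622, 0.20223771035671234), (0.07855431735515594, 0.19789040088653564), 89.422607421875)
```

View pics/lane.png

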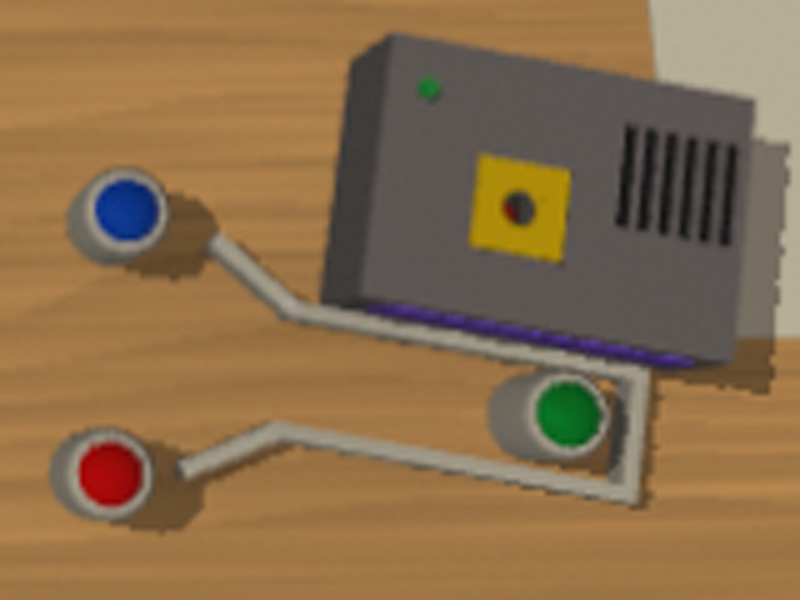

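View pics/stand.png

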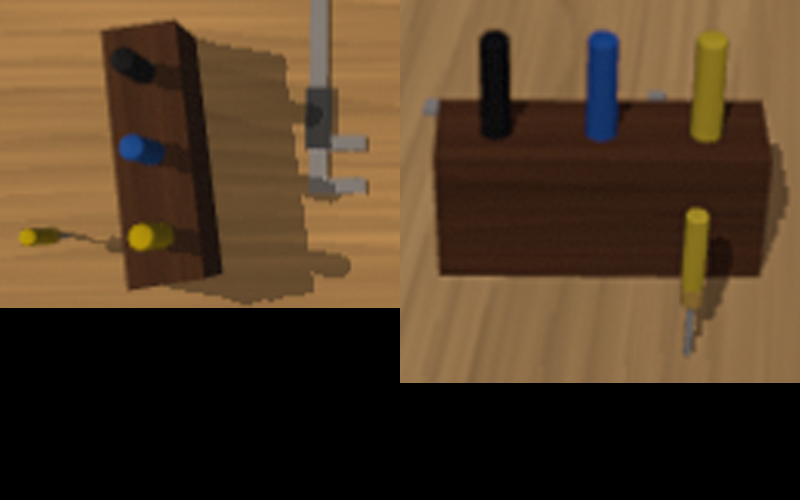

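The upright yellow tool at (193,292) is the full-size scriber. The one on the table is clearly smaller and lies outside the stand, so it is a decoy. Next I'll work out the station frame and check it against rail points I read off the crop.

```bash
python3 - <<'E'
from h import *
from scipy.optimize import least_squares
T=T_wc("top");c=lambda p:(np.array(p)+.5)/5-.5+[330,190]
pts=[((519,208),(.09,-.09),.07),((295,312),(.03,0),.018),((280,430),(-.03,0),.018),((646,372),(.03,-.179),.018),((636,497),(-.03,-.179),.018),
 ((394,36),(.165,-.02),.067),((753,100),(.165,-.2),.067),((732,360),(.035,-.2),.067),((362,305),(.035,-.02),.067)]
W=np.array([at_z("top",[c(p)],z,T)[0,:2] for p,_,z in pts]);S=np.array([s for _,s,_ in pts])
f=lambda x:(S@np.array([[np.cos(x[2]),np.sin(x[2])],[-np.sin(x[2]),np.cos(x[2])]])+x[:2]-W).ravel()
r=least_squares(f,[.43,-.1,-.2],loss="soft_l1",f_scale=.002);print(r.x,(r.fun.reshape(-1,2)*1e3).round(1))
x=r.x;M=np.array([[np.cos(x[2]),np.sin(x[2])],[-np.sin(x[2]),np.cos(x[2])]])
print("hole",W[0],np.array([.09,-.09])@M+x[:2])
for n,p,z in(("blue",(127,210),.05),("red",(110,475),.05),("green",(569,412),.05)):
    w=at_z("top",[c(p)],z,T)[0,:2];print(n,w,"station",(w-x[:2])@M.T)
b=lambda p:np.array(p)*130/400.+[145,215]
for n,p in(("yel",(141,237)),("blue",(130,148)),("black",(122,63))):print(n,at_z("top",[b(p)],.155,T)[0])
d=np.load("top.npy");P=cloud("top",d,T)
for bx in((180,225,200,245),(180,255,200,275),(183,285,205,300)):
    p=P[bx[1]:bx[3],bx[0]:bx[2]].reshape(-1,3);p=p[(p[:,2]>.145)&(p[:,2]<.17)];print(np.median(p,0),len(p),(p[:,:2].max(0)+p[:,:2].min(0))/2)
# side check
m=arm.camera_model("side");C=np.array(m["camera_from_world"])
s=np.array([[352,242.5],[320.5,241.5],[288.5,241.5]]);print(at_z("side",s,.155,T_wc("side")))
E
```

```text
[ 0.47459003 -0.11940493 -0.18258093] [[-0.9 -1.7]
 [-0.6  2.3]
 [-2.2  1.9]
 [-0.2  0.7]
 [ 1.5  0.5]
 [ 0.6  0.9]
 [ 1.5 -1.6]
 [-1.5 -2.4]
 [ 2.  -0.8]]
hole [ 0.54768561 -0.2225485 ] [ 0.54675294 -0.22425012]
blue [ 0.55232176 -0.03931746] station [0.06189836 0.09286989]
red [ 0.42731502 -0.02496528] station [-0.06363646  0.08428627]
green [ 0.45214398 -0.24659679] station [ 0.00102104 -0.12915321]
yel [0.41809078 0.3259747  0.155     ]
blue [0.476964   0.33488392 0.155     ]
black [0.53461916 0.34198525 0.155     ]
[0.53780582 0.34142164 0.15494117] 63 [0.53824782 0.34336442]
[0.47926404 0.33384505 0.15496834] 63 [0.47935207 0.33512623]
[0.42011325 0.32637896 0.15469282] 67 [0.42014333 0.32759107]
[[0.42331469 0.33271129 0.155     ]
 [0.48039301 0.33752942 0.155     ]
 [0.53824118 0.34571932 0.155     ]]
```

Call:
{"name": "move_arm", "arguments": {
  "rows": "0 0 9.2 0 0 0 0.064; 0 0 9.2 0 0 0 0.064; 0 0 9.2 0 0 0 0.064; 0 0 0 -0.008 0.045 0 0.064; 0 0 0 -0.008 0.045 0 0.064; 0 0 0 -0.008 0.045 0 0.064; 0 0 0 -0.008 0.045 0 0.064; 0 0 0 -0.008 0.045 0 0.064",
  "squeeze": 15
}}

```text
t: 1.1
eef_pos: [0.2791, -0.4296, 0.2343]
ee_rot: [3.141, -0.0, 2.959]
force: [1.2, 0.2, 1.5]
width: 0.0639
gripper_force: 0.0
```

Call:
{"name": "move_arm", "arguments": {
  "rows": "0 0 0 -0.008 0.045 0 0.064; 0 0 0 -0.008 0.045 0 0.064; 0 0 0 -0.008 0.045 0 0.064; 0 0 0 -0.008 0.045 0 0.064; 0 0 0 -0.008 0.045 0 0.064; 0 0 0 -0.008 0.045 0 0.064; 0 0 0 -0.008 0.045 0 0.064; 0 0 0 0 0 0 0.064"
}}

```text
t: 2.1
eef_pos: [0.392, -0.1293, 0.2346]
ee_rot: [3.141, 0.0, 2.963]
force: [0.5, 0.1, 0.1]
width: 0.0639
gripper_force: 0.0
```

```bash
cat > w.py <<'E'
from h import *
import sys
st=arm.get_state();im,d=arm.grab_frame("wrist");cv2.imwrite(f"pics/{sys.argv[1]}.png",im)
T=T_wc("wrist",st);o=np.array([.4746,-.1194]);a=-.1826
M=np.array([[np.cos(a),np.sin(a)],[-np.sin(a),np.cos(a)]])
print("tcp",st["eef_pos"].round(4),"station",((st["eef_pos"][:2]-o)@M.T).round(4))
hsv=cv2.cvtColor(im,cv2.COLOR_BGR2HSV)
for n,lo,hi,z in(("blue",(105,170,80),(125,255,255),.050),("red",(0,170,80),(8,255,255),.050),("green",(50,130,50),(80,255,255),.050),("yellow",(22,170,80),(33,255,255),.070)):
    N,L,S,C=cv2.connectedComponentsWithStats(cv2.inRange(hsv,lo,hi))
    for i in range(1,N):
        if S[i,4]<120: continue
        w=at_z("wrist",[C[i]],z,T)[0,:2];print(n,S[i].tolist(),C[i].round(1),w.round(4),"st",((w-o)@M.T).round(4))
E
python3 w.py w1
```

```text
tcp [ 0.392  -0.1293  0.2346] station [-0.0794 -0.0248]
red [377, 193, 31, 30, 721] [392.1 207.7] [ 0.4265 -0.0272] st [-0.064  0.082]
green [167, 253, 21, 19, 143] [173.6 259.7] [ 0.442 -0.251] st [-0.0081 -0.1353]
yellow [200, 335, 43, 27, 935] [221.  347.8] [ 0.5396 -0.2209] st [ 0.0823 -0.088 ]
```

View pics/w1.png

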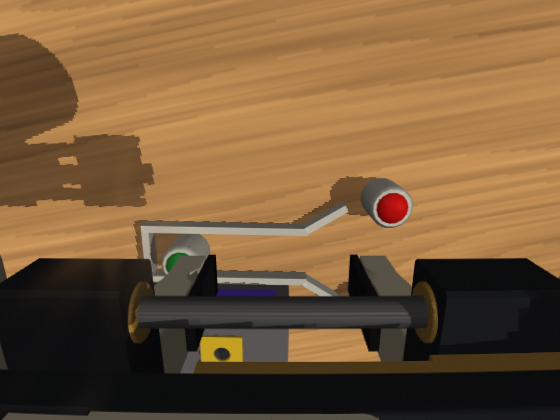

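The wrist view shows red at (392,207), the lane opening to the right, and green partly hidden at (175,260). The red position matches the top view to within 3 mm, so I'll go and grip it.

Call:
{"name": "move_arm", "arguments": {
  "rows": "0 0 0 -0.005 0.036 0 0.064; 0 0 0 -0.005 0.036 0 0.064; 0 0 0 -0.005 0.036 0 0.064; 0 0 0 0 0 0.05 0.064; 0 0 0 0 0 0.05 0.064; 0 0 0 0 0 0.05 0.064; 0 0 0 0 0 0.03 0.064; 0 0 0 0 0 0 0.064"
}}

```text
t: 3.15
eef_pos: [0.4238, -0.0297, 0.0528]
ee_rot: [-3.139, -0.005, 2.957]
force: [0.5, -0.0, 0.5]
width: 0.0641
gripper_force: 0.0
```

Call:
{"name": "move_arm", "arguments": {
  "rows": "0 0 0 0 0 0.012 0.064; 0 0 0 0 0 0.012 0.064; 0 0 0 0 0 0 0.03; 0 0 0 0 0 0 0.03; 0 0 0 0 0 0 0.03; 0 0 0 0 0 0 0.03"
}}

```text
t: 3.9
eef_pos: [0.4261, -0.0278, 0.031]
ee_rot: [3.141, 0.001, 2.959]
force: [-0.9, 0.6, 2.8]
width: 0.0433
gripper_force: 15.0
```

Call:
{"name": "move_arm", "arguments": {
  "rows": "0 0 0 -0.008 0 0 0.03; 0 0 0 -0.008 0 0 0.03; 0 0 0 -0.008 0 0 0.03; 0 0 0 -0.008 0 0 0.03; 0 0 0 -0.008 0 0 0.03; 0 0 0 -0.008 0 0 0.03; 0 0 0 -0.008 0 0 0.03; 0 0 0 -0.008 0 0 0.03"
}}

```text
t: 4.9
eef_pos: [0.4877, -0.0401, 0.031]
ee_rot: [-3.141, -0.002, 2.959]
force: [-5.9, 1.1, 11.7]
width: 0.0433
gripper_force: 15.0
```

Call:
{"name": "move_arm", "arguments": {
  "rows": "0 0 0 0 -0.01 0 0.03; 0 0 0 0 -0.01 0 0.03; 0 0 0 0 -0.01 0 0.03; 0 0 0 0 -0.01 0 0.03; 0 0 0 0 -0.01 0 0.03; 0 0 0 0 -0.01 0 0.03; 0 0 0 0 0 0 0.03"
}}

```text
t: 5.78
eef_pos: [0.4777, -0.1, 0.0309]
ee_rot: [-3.141, 0.001, 2.958]
force: [1.2, -2.6, 4.7]
width: 0.0435
gripper_force: 15.0
```

```bash
python3 w.py w2; python3 - <<'E'
from h import *
im,d=arm.grab_frame("top");cv2.imwrite("pics/top2.png",cv2.resize(im[190:310,330:490],None,fx=5,fy=5,interpolation=cv2.INTER_CUBIC))
E
```

```text
tcp [ 0.4777 -0.1     0.0309] station [-0.0005  0.0197]
red [247, 270, 71, 26, 1384] [282.  284.6] [ 0.469  -0.0986] st [-0.0092  0.0194]
```

View pics/w2.png

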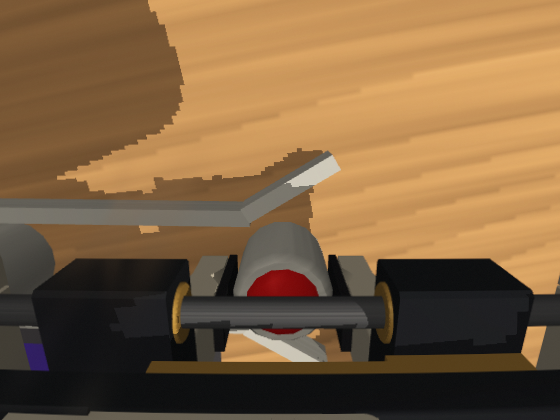

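Red is upright between the pads, between the flares. The near rail's mouth corner is at about (245,222), its inner top edge. I'll check the lane centring against it.

```bash
python3 - <<'E'
from h import *
st=arm.get_state();T=T_wc("wrist",st);o=np.array([.4746,-.1194]);a=-.1826
M=np.array([[np.cos(a),np.sin(a)],[-np.sin(a),np.cos(a)]])
for uv,z in(((246,210),.018),((100,213),.018),((10,212),.018),((236,201),.018),((100,202),.018),((10,200),.018)):
    print(uv,((at_z("wrist",[uv],z,T)[0,:2]-o)@M.T).round(4))
E
```

```text
(246, 210) [-0.0315  0.0026]
(100, 213) [-0.03   -0.0676]
(10, 212) [-0.0304 -0.1126]
(236, 201) [-0.0358 -0.002 ]
(100, 202) [-0.0354 -0.0668]
(10, 200) [-0.0365 -0.1113]
```

View pics/top2.png

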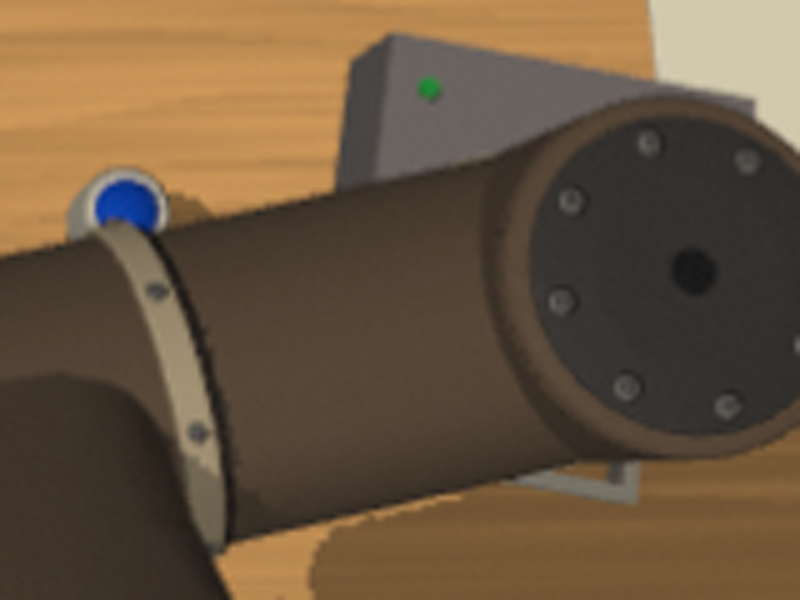

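Call:
{"name": "move_arm", "arguments": {
  "rows": "0 0 0 0.002 -0.008 0 0.03; 0 0 0 0 -0.008 0 0.03; 0 0 0 0 -0.008 0 0.03; 0 0 0 0 -0.008 0 0.03; 0 0 0 0 -0.008 0 0.03; 0 0 0 0 -0.008 0 0.03"
}}

```text
t: 6.62
eef_pos: [0.4673, -0.1459, 0.031]
ee_rot: [3.141, 0.001, 2.959]
force: [0.9, 5.0, 6.5]
width: 0.0432
gripper_force: 15.0
```

Call:
{"name": "move_arm", "arguments": {
  "rows": "0 0 0 0 -0.008 0 0.03; 0 0 0 0 -0.008 0 0.03; 0 0 0 0 -0.008 0 0.03; 0 0 0 0 -0.008 0 0.03; 0 0 0 0 -0.008 0 0.03; 0 0 0 0 -0.008 0 0.03; 0 0 0 0 0 0 0.03"
}}

```text
t: 7.5
eef_pos: [0.4584, -0.1937, 0.031]
ee_rot: [-3.141, 0.001, 2.958]
force: [0.1, -1.4, 4.9]
width: 0.0433
gripper_force: 15.0
```

Call:
{"name": "move_arm", "arguments": {
  "rows": "0 0 0 0 0 0 0.053; 0 0 0 0 0 0 0.053; 0 0 0 0 0 -0.02 0.053; 0 0 0 0 0 -0.04 0.053; 0 0 0 0 0 -0.05 0.064; 0 0 0 -0.015 0.04 -0.03 0.064; 0 0 0 -0.015 0.04 0 0.064; 0 0 0 -0.015 0.04 0 0.064"
}}

```text
t: 8.5
eef_pos: [0.5243, -0.0819, 0.1707]
ee_rot: [3.141, -0.0, 2.958]
force: [-0.4, -0.9, -0.1]
width: 0.0642
gripper_force: 0.0
```

Call:
{"name": "move_arm", "arguments": {
  "rows": "0 0 0 0 0.02 0 0.064; 0 0 0 0 0 0 0.064"
}}

```text
t: 8.75
eef_pos: [0.5274, -0.0624, 0.1699]
ee_rot: [-3.141, -0.002, 2.96]
force: [0.5, -0.9, -0.5]
width: 0.0638
gripper_force: 0.0
```

```bash
python3 w.py w3
```

```text
tcp [ 0.5274 -0.0624  0.1699] station [0.0415 0.0656]
blue [297, 217, 38, 36, 1049] [315.7 234.3] [ 0.5514 -0.0399] st [0.0611 0.0921]
red [80, 137, 39, 36, 1076] [ 98.2 154.6] [ 0.4587 -0.1921] st [-0.0024 -0.0744]
green [2, 139, 38, 35, 948] [ 19.1 155.3] [ 0.4474 -0.2538] st [-0.0024 -0.1371]
yellow [55, 251, 57, 8, 383] [ 82.5 255. ] [ 0.5289 -0.2182] st [ 0.0713 -0.0873]
```

Call:
{"name": "move_arm", "arguments": {
  "rows": "0 0 0 -0.01 0.013 0 0.064; 0 0 0 -0.0096 0.0135 0 0.064; 0 0 0 0 0 0.04 0.064; 0 0 0 0 0 0.04 0.064; 0 0 0 0 0 0.03 0.064; 0 0 0 0 0 0.018 0.064; 0 0 0 0 0 0.011 0.064; 0 0 0 0 0 0 0.064"
}}

```text
t: 9.8
eef_pos: [0.5521, -0.0408, 0.031]
ee_rot: [-3.141, -0.001, 2.959]
force: [-0.5, 0.8, -0.6]
width: 0.0637
gripper_force: 0.0
```

Call:
{"name": "move_arm", "arguments": {
  "rows": "0 0 0 0 0 0 0.03; 0 0 0 0 0 0 0.03; 0 0 0 0 0 0 0.03; 0 0 0 0 0 0 0.03"
}}

```text
t: 10.3
eef_pos: [0.5527, -0.0406, 0.0323]
ee_rot: [3.141, 0.001, 2.959]
force: [-0.6, 0.2, 5.2]
width: 0.0433
gripper_force: 15.0
```

Call:
{"name": "move_arm", "arguments": {
  "rows": "0 0 0 0.008 0 0 0.03; 0 0 0 0.008 0 0 0.03; 0 0 0 0.008 0 0 0.03; 0 0 0 0.008 0 0 0.03; 0 0 0 0.008 0 0 0.03; 0 0 0 0.008 0 0 0.03; 0 0 0 0.008 0 0 0.03; 0 0 0 0.0085 0 0 0.03"
}}

```text
t: 11.3
eef_pos: [0.4895, -0.0287, 0.0323]
ee_rot: [3.141, 0.003, 2.959]
force: [3.3, -0.7, 6.3]
width: 0.0436
gripper_force: 15.0
```

Call:
{"name": "move_arm", "arguments": {
  "rows": "0 0 0 0 -0.01 0 0.03; 0 0 0 0 -0.01 0 0.03; 0 0 0 0 -0.01 0 0.03; 0 0 0 0 -0.01 0 0.03; 0 0 0 0 -0.01 0 0.03; 0 0 0 0 -0.01 0 0.03; 0 0 0 0 -0.01 0 0.03; 0 0 0 0 -0.01 0 0.03"
}}

```text
t: 12.3
eef_pos: [0.4747, -0.1073, 0.0323]
ee_rot: [3.14, 0.002, 2.959]
force: [1.7, 5.3, 7.1]
width: 0.0437
gripper_force: 15.0
```

Call:
{"name": "move_arm", "arguments": {
  "rows": "0 0 0 0 -0.008 0 0.03; 0 0 0 0 -0.008 0 0.03; 0 0 0 0 -0.008 0 0.03; 0 0 0 0 -0.008 0 0.03; 0 0 0 0 -0.008 0 0.03; 0 0 0 0 -0.004 0 0.03; 0 0 0 0 0 0 0.03"
}}

```text
t: 13.18
eef_pos: [0.4667, -0.1508, 0.0323]
ee_rot: [3.141, 0.002, 2.959]
force: [2.3, 0.1, 7.8]
width: 0.0434
gripper_force: 15.0
```

```bash
python3 w.py w4
```

```text
tcp [ 0.4667 -0.1508  0.0323] station [-0.0021 -0.0323]
blue [247, 265, 72, 31, 1738] [282.4 282.5] [ 0.4577 -0.1492] st [-0.0112 -0.0324]
green [8, 267, 46, 28, 835] [ 27.4 280. ] [ 0.4381 -0.2537] st [-0.0115 -0.1387]
```

Call:
{"name": "move_arm", "arguments": {
  "rows": "0 0 0 0 -0.005 0 0.03; 0 0 0 0 0 0 0.03; 0 0 0 0 0 0 0.052; 0 0 0 0 0 0 0.052; 0 0 0 0 0 -0.02 0.052; 0 0 0 0 0 -0.04 0.052; 0 0 0 0 0 -0.05 0.052; 0 0 0 0.02 0.02 -0.04 0.052"
}}

```text
t: 14.22
eef_pos: [0.4489, -0.1331, 0.1827]
ee_rot: [-3.141, -0.001, 2.957]
force: [-0.1, 0.9, 0.1]
width: 0.0522
gripper_force: 0.0
```

```bash
python3 w.py w5
```

```text
tcp [ 0.4489 -0.1331  0.1827] station [-0.0228 -0.0181]
blue [245, 212, 34, 33, 896] [261.8 228. ] [ 0.4642 -0.1536] st [-0.004  -0.0355]
red [169, 212, 35, 34, 924] [186.  228.5] [ 0.4531 -0.216 ] st [-0.0036 -0.0989]
green [118, 214, 35, 33, 852] [134.4 229.5] [ 0.446  -0.2593] st [-0.0027 -0.1427]
yellow [201, 328, 29, 34, 591] [218.7 348.2] [ 0.5589 -0.2099] st [ 0.0993 -0.0737]
```

View pics/w5.png

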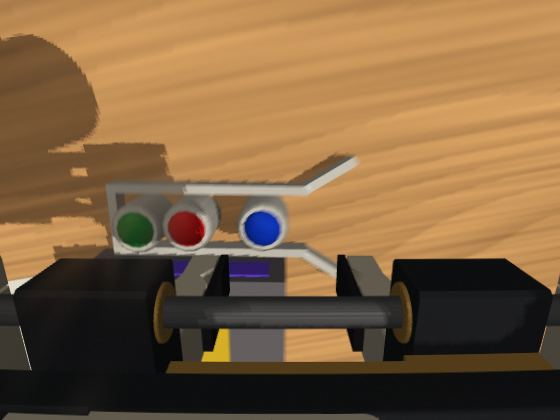

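All three stand in single file: green (134,229), red (186,228), blue (262,228). The mouth corners are near (305,190) and (305,247). I'll check blue's depth past the mouth.

```bash
python3 - <<'E'
from h import *
st=arm.get_state();T=T_wc("wrist",st);o=np.array([.4746,-.1194]);a=-.1826
M=np.array([[np.cos(a),np.sin(a)],[-np.sin(a),np.cos(a)]])
for uv,z in(((306,190),.018),((305,247),.018),((110,186),.018),((119,247),.018)):
    print(uv,((at_z("wrist",[uv],z,T)[0,:2]-o)@M.T).round(4))
E
```

```text
(306, 190) [-0.0275  0.0049]
(305, 247) [0.0284 0.0049]
(110, 186) [-0.0316 -0.175 ]
(119, 247) [ 0.0286 -0.1747]
```

Call:
{"name": "move_arm", "arguments": {
  "rows": "0 0 0 0.014 0.04 -0.009 0.052; 0 0 0 0.014 0.04 -0.009 0.052; 0 0 0 0.014 0.04 -0.009 0.052; 0 0 0 0.014 0.04 -0.009 0.052; 0 0 0 0.014 0.04 -0.009 0.052; 0 0 0 0.014 0.04 -0.009 0.052; 0 0 0 0.014 0.04 -0.009 0.05; 0 0 0 0.014 0.04 -0.009 0.05"
}}

```text
t: 15.28
eef_pos: [0.3961, 0.2031, 0.2532]
ee_rot: [-3.14, -0.001, 2.959]
force: [0.6, -1.0, -0.3]
width: 0.0499
gripper_force: 0.0
```

Call:
{"name": "move_arm", "arguments": {
  "rows": "0 0 0 0.014 0.04 -0.009 0.05; 0 0 -9 0 0 0 0.05; 0 0 -9 0 0 0 0.05; 0 0 0 0 0 0 0.05"
}}

```text
t: 15.78
eef_pos: [0.3901, 0.2438, 0.2618]
ee_rot: [-3.14, -0.001, -3.011]
force: [0.4, 0.0, -0.1]
width: 0.0495
gripper_force: 0.0
```

```bash
python3 w.py w6
```

```text
tcp [0.3901 0.2438 0.2618] station [-0.149   0.3418]
yellow [357, 227, 35, 47, 784] [374.5 248.7] [0.4385 0.3453] st [-0.1199  0.4505]
yellow [436, 231, 33, 28, 353] [453.4 245.1] [0.4241 0.426 ] st [-0.1487  0.5271]
```

View pics/w6.png

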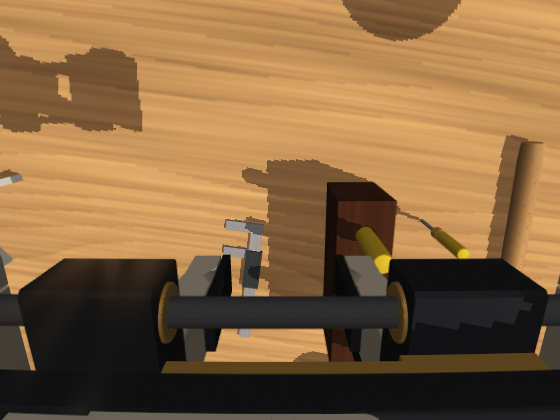

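The wrist view shows the yellow grip running from its base near (364,234) up to its top near (383,264), with the decoy at (450,244).

```bash
python3 - <<'E'
from h import *
st=arm.get_state();T=T_wc("wrist",st)
print(at_z("wrist",[(366,236),(382,262)],[.09,.155],T).round(4))
d=np.load("top.npy");P=cloud("top",d,T_wc("top"));p=P[280:303,180:208].reshape(-1,3);p=p[(p[:,2]>.152)&(p[:,2]<.158)];print(len(p),p.mean(0),p.min(0),p.max(0))
E
```

```text
[[0.4199 0.3281 0.09  ]
 [0.4181 0.3258 0.155 ]]
61 [0.41990683 0.32717737 0.15494054] [0.41206576 0.31971902 0.15230285] [0.42822089 0.33617305 0.15789538]
```

Call:
{"name": "move_arm", "arguments": {
  "rows": "0 0 0 -0.02 0.039 0 0.05; 0 0 0 -0.0205 0.0395 0 0.05; 0 0 0 0 0 0 0.05; 0 0 0 0 0 0.03 0.05; 0 0 0 0 0 0.03 0.05; 0 0 0 0 0 0.03 0.05; 0 0 0 0 0 0.03 0.05; 0 0 0 0 0 0.02 0.05",
  "squeeze": 30
}}

```text
t: 16.82
eef_pos: [0.42, 0.326, 0.1211]
ee_rot: [-3.14, -0.001, -3.014]
force: [-0.4, 0.6, -0.4]
width: 0.05
gripper_force: 0.0
```

Call:
{"name": "move_arm", "arguments": {
  "rows": "0 0 0 0 0 0.016 0.05; 0 0 0 0 0 0 0.05"
}}

```text
t: 17.08
eef_pos: [0.4202, 0.3265, 0.1056]
ee_rot: [-3.14, -0.002, -3.012]
force: [-0.3, -0.2, 0.2]
width: 0.05
gripper_force: 0.0
```

Call:
{"name": "move_arm", "arguments": {
  "rows": "0 0 0 0 0 0 0.01; 0 0 0 0 0 0 0.01; 0 0 0 0 0 0 0.01; 0 0 0 0 0 0 0.01; 0 0 0 0 0 0 0.01; 0 0 0 0 0 0 0.01",
  "squeeze": 40
}}

```text
t: 17.82
eef_pos: [0.4208, 0.3276, 0.1069]
ee_rot: [3.141, 0.0, -3.01]
force: [-0.8, 1.0, 4.1]
width: 0.0178
gripper_force: 40.0
```

Call:
{"name": "move_arm", "arguments": {
  "rows": "0 0 0 0 0 -0.015 0.01; 0 0 0 0 0 -0.015 0.01; 0 0 0 0 0 -0.015 0.01; 0 0 0 0 0 -0.015 0.01; 0 0 0 0 0 -0.015 0.01; 0 0 0 0 0 -0.015 0.01; 0 0 0 0 0 -0.02 0.01; 0 0 0 0 0 -0.02 0.01"
}}

```text
t: 18.82
eef_pos: [0.4206, 0.3274, 0.2377]
ee_rot: [-3.142, -0.0, -3.01]
force: [0.3, 0.9, -0.8]
width: 0.0177
gripper_force: 40.0
```

Call:
{"name": "move_arm", "arguments": {
  "rows": "0 0 0 -0.004 -0.03 0 0.01; 0 0 0 -0.004 -0.04 0 0.01; 0 0 0 -0.004 -0.042 0 0.01; 0 0 0 -0.004 -0.042 0 0.01; 0 0 0 -0.004 -0.042 0 0.01; 0 0 0 -0.004 -0.042 0 0.01; 0 0 0 -0.004 -0.042 0 0.01; 0 0 0 -0.004 -0.042 0 0.01"
}}

```text
t: 19.82
eef_pos: [0.4946, 0.0111, 0.2373]
ee_rot: [3.141, 0.0, -3.01]
force: [-0.2, -0.0, 0.4]
width: 0.0173
gripper_force: 40.0
```

Call:
{"name": "move_arm", "arguments": {
  "rows": "0 0 0 -0.004 -0.042 0 0.01; 0 0 0 -0.004 -0.042 0 0.01; 0 0 0 -0.004 -0.042 0 0.01; 0 0 0 -0.004 -0.042 0 0.01; 0 0 0 -0.004 -0.04 0 0.01; 0 0 0 -0.002 -0.033 0 0.01; 0 0 0 0 0 0 0.01; 0 0 0 0 0 0 0.01"
}}

```text
t: 20.82
eef_pos: [0.5476, -0.2236, 0.2366]
ee_rot: [3.141, -0.0, -3.011]
force: [-0.1, -0.6, -0.7]
width: 0.0172
gripper_force: 40.0
```

```bash
python3 w.py w7; python3 - <<'E'
from h import *
im,d=arm.grab_frame("wrist");s,_=arm.grab_frame("side")
a=cv2.resize(im[140:340,180:400],(400,364));b=cv2.resize(s[80:200,240:380],(400,343),interpolation=cv2.INTER_CUBIC)
o=np.zeros((364,800,3),np.uint8);o[:,:400]=a;o[:343,400:]=b;cv2.imwrite("pics/hole.png",o)
E
```

```text
tcp [ 0.5476 -0.2236  0.2366] station [ 0.0907 -0.0892]
blue [351, 98, 33, 34, 870] [366.6 114.5] [ 0.4663 -0.1569] st [-0.0013 -0.0384]
red [285, 75, 33, 36, 931] [301.   92.3] [ 0.4553 -0.2189] st [-0.0009 -0.1014]
green [238, 61, 35, 35, 946] [254.8  77.9] [ 0.4485 -0.2613] st [ 1.000e-04 -1.443e-01]
yellow [254, 167, 60, 60, 1939] [283.2 195.9] [ 0.5471 -0.2229] st [ 0.0901 -0.0886]
yellow [263, 244, 40, 52, 1744] [282.5 272.2] [ 0.6226 -0.2135] st [ 0.1626 -0.0657]
yellow [257, 329, 51, 33, 1456] [282.4 343.5] [ 0.7034 -0.203 ] st [ 0.2402 -0.0406]
```

View pics/hole.png

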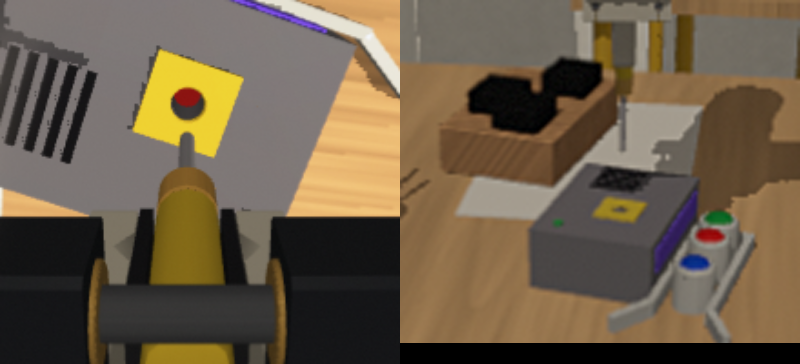

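The crop shows the shank tip at (187,133), which is image (283,213), and the hole at (187,104), image (283,197). The tip is still above the lamp.

```bash
python3 - <<'E'
from h import *
st=arm.get_state();T=T_wc("wrist",st)
z=st["eef_pos"][2]-.104
print("tip z",z,at_z("wrist",[(282.9,214.5),(282.9,197.1)],[z+.003,.07],T).round(4))
E
```

```text
tip z 0.13290834916601918 [[ 0.5454 -0.2228  0.1359]
 [ 0.5487 -0.2223  0.07  ]]
```

Call:
{"name": "move_arm", "arguments": {
  "rows": "0 0 0 -0.002 0.0005 0.012 0.01; 0 0 0 0 0 0.012 0.01; 0 0 0 0 0 0.012 0.01; 0 0 0 0 0 0.012 0.01; 0 0 0 0 0 0.005 0.01; 0 0 0 0 0 0 0.01"
}}

```text
t: 21.72
eef_pos: [0.5496, -0.2229, 0.1831]
ee_rot: [3.141, -0.001, -3.01]
force: [0.7, -0.2, -1.2]
width: 0.0174
gripper_force: 40.0
```

```bash
python3 - <<'E'
from h import *
im,d=arm.grab_frame("wrist");s,_=arm.grab_frame("side")
a=cv2.resize(im[170:250,230:340],(550,400),interpolation=cv2.INTER_CUBIC);b=cv2.resize(s[120:170,290:321],(248,400),interpolation=cv2.INTER_CUBIC)
cv2.imwrite("pics/hole2.png",np.hstack([a,b]))
E
```

```text
(no output)
```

View pics/hole2.png

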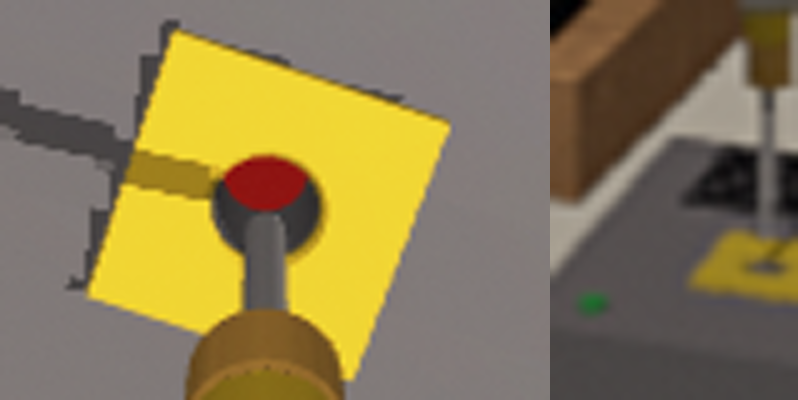

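```bash
python3 - <<'E'
from h import *
st=arm.get_state();Tw=T_wc("wrist",st);T=T_wc("side");print(st["eef_pos"])
hole=at_z("side",[(316.75,152.75)],.07,T);print("side hole",hole)
s=rays("side",[(316.6,149.2),(317,131)]);d=np.c_[s,np.ones(2)]@T[:3,:3].T
print("side tip, ferrule end",T[:3,3]+d*((-.2235-T[1,3])/d[:,1])[:,None])
print("wrist hole",at_z("wrist",[(282.9,210.9)],.07,Tw),"tip far edge",at_z("wrist",[(282.6,212.5)]*2,[.079,.082],Tw))
# predicted tip silhouette & hole pixels
m=arm.camera_model("wrist");C=np.linalg.inv(Tw)
p=st["eef_pos"];q=np.array([[p[0],p[1],.082],[p[0]+.003,p[1],.082],[p[0],p[1],.079],[p[0],p[1],p[2]-.104+.062],[.548,-.2228,.07]])
print(cv2.projectPoints(q,cv2.Rodrigues(C[:3,:3])[0],C[:3,3],m["mtx"],np.array([m["k1"],0,0,0.]))[0][:,0].round(1))
E
```

```text
[ 0.55001358 -0.22303043  0.18390271]
side hole [[ 0.55013233 -0.22231252  0.07      ]]
side tip, ferrule end [[ 0.55084699 -0.2235      0.0808615 ]
 [ 0.55038241 -0.2235      0.13821187]]
wrist hole [[ 0.54865189 -0.22284234  0.07      ]] tip far edge [[ 0.5473228  -0.22325074  0.079     ]
 [ 0.54644741 -0.22336697  0.082     ]]
[[282.4 217.2]
 [281.9 221. ]
 [282.4 216. ]
 [282.4 247.9]
 [283.1 210.1]]
```

Tip and hole agree to about 1 mm in both views, and the clearance is 5.5 mm. Going down into the hole.

Call:
{"name": "move_arm", "arguments": {
  "rows": "0 0 0 0.001 0 0.006 0.01; 0 0 0 0 0 0.006 0.01; 0 0 0 0 0 0.006 0.01; 0 0 0 0 0 0.006 0.01; 0 0 0 0 0 0.005 0.01; 0 0 0 0 0 0 0.01",
  "squeeze": 50
}}

```text
t: 22.58
eef_pos: [0.5485, -0.2229, 0.154]
ee_rot: [3.141, -0.001, -3.01]
force: [-0.3, 0.1, -0.6]
width: 0.017
gripper_force: 50.0
```

Call:
{"name": "move_arm", "arguments": {
  "rows": "0 0 0 0 0 0.003 0.01; 0 0 0 0 0 0.003 0.01; 0 0 0 0 0 0.003 0.01; 0 0 0 0 0 0 0.01; 0 0 0 0 0 0 0.01"
}}

```text
t: 23.2
eef_pos: [0.549, -0.223, 0.1459]
ee_rot: [-3.141, 0.0, -3.01]
force: [-0.0, -0.2, 2.5]
width: 0.0175
gripper_force: 50.0
```

Call:
{"name": "move_arm", "arguments": {
  "rows": "0 0 0 0 0 0.002 0.01; 0 0 0 0 0 0.002 0.01; 0 0 0 0 0 0 0.01; 0 0 0 0 0 0 0.01"
}}

```text
t: 23.7
eef_pos: [0.549, -0.2231, 0.1418]
ee_rot: [-3.141, 0.0, -3.01]
force: [-0.5, 0.1, 4.9]
width: 0.017
gripper_force: 50.0
```

Call:
{"name": "move_arm", "arguments": {
  "rows": "0 0 0 0 0 0.0015 0.01; 0 0 0 0 0 0.0005 0.01; 0 0 0 0 0 0 0.01; 0 0 0 0 0 0 0.01; 0 0 0 0 0 0 0.01"
}}

```text
t: 24.32
eef_pos: [0.5491, -0.2231, 0.1402]
ee_rot: [-3.141, 0.001, -3.01]
force: [-0.8, 0.7, 7.0]
width: 0.0171
gripper_force: 50.0
```

```bash
python3 w.py w8; python3 -c "
from station import arm
for i in range(4): arm.grab_frame('side');s=arm.get_state();print(s['eef_pos'][2],s['force'],s['gripper_force'])"
```

```text
tcp [ 0.5491 -0.2231  0.1402] station [ 0.0921 -0.0885]
blue [377, 91, 46, 48, 1702] [399.4 114.7] [ 0.4664 -0.1574] st [-0.0011 -0.0389]
red [285, 59, 47, 50, 1866] [308.1  83.4] [ 0.4555 -0.2192] st [-0.0007 -0.1016]
green [219, 37, 49, 52, 1946] [243.2  62.7] [ 0.4486 -0.2613] st [ 0.0002 -0.1442]
yellow [242, 189, 85, 107, 4762] [282.5 240.5] [ 0.5553 -0.2223] st [ 0.098  -0.0865]
yellow [257, 329, 51, 33, 1456] [282.3 343.5] [ 0.6341 -0.2119] st [ 0.1737 -0.062 ]
0.14014287881899795 [-0.78160444 -0.2361376   8.19114681] 50.00198721885681
0.1401395762195759 [-0.7276139   0.21896552  7.42181751] 50.002005100250244
0.14011898193673689 [0.14229986 0.82876685 7.56029627] 50.00196576118469
0.1401523086158929 [-1.64829355  0.75376677  7.52900387] 50.00198006629944
```

The button is at its stop (about 7.5 N, more than the 6 N spring at full travel), and the pillars are steady in the lane. Handing in.

```bash
python3 -c "
from station import arm
print(arm.job_done())"
```

```text
the job is handed in; nothing more can be done
None
```

I handed the job in at about 24.6 s; no verdict came back. My last readings show all three pillars upright in the lane (blue, the rearmost, about 39 mm past the mouth) and the scriber gripped at 50 N, pressing the run button with about 7.5 N, so I take it as fully down.

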